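# Shut, latch and start the vacuum sealer

### The arm

A 6-joint arm with a two-finger parallel gripper is mounted at the origin on a cart in front of the work surface, level with it; the furniture and walls round the work are solid. World frame = base frame: x ahead of the robot, y to its left, z up, the work surface at z = 0. Lengths are in mm, angles in rad, forces in N, time in s.
With the tool pointing down it reaches from about 350 to 975 mm from the base axis. Payload 7.1 kg.
Tool frame: the origin (TCP) lies between the finger pads; the fingertips stand 8 mm ahead of it and the grasp point (between the pads) lies 11 mm behind it; x points along the fingers, y is the direction in which the jaws open and shut, and the axes are right-handed (so a half turn about x gives the same grasp; the last joint's range is limited). The gripper opens to 88 mm and grips with 3 to 60 N. Pads are 20 mm wide; open, the fingers measure 115 mm over their backs; the gripper's body (75 mm by 178 mm) begins 61 mm behind the grasp point.
Start: joints at [1.229, 0.423, 1.63, -0, 1.089, -0.019], TCP at [198.233, 592.713, 230.675] pointing down, gripper open.
Joint ranges: [-3, 3], [-0.9, 2.11], [0.09, 2.58], [-1.31, 4.45], [0.11, 2.69], [-2.54, 2.54]. Speed limits (rad/s): [2.39, 2.39, 3.01, 3.14, 3.14, 3.14].

### API

Orientations are given as a rotation vector (axis times angle).
In Python, from workcell import ctrl gives the robot as it stands.
- The arm moves only by the tool apply_moves, never from a script. Its argument "increments" is a list of rows, each an object with "gripper": the opening in per cent of the stroke, from 0 (shut) to 100 (fully open); "delta_pos": the shift along the tool's x, y, z in cm, a list of three; "dr": the turn, a rotation vector about the tool's x, y, z in rad, a list of three. In form: [{"gripper": gripper, "delta_pos": [dx, dy, dz], "dr": [ax, ay, az]}, ...]. A call has exactly 5 rows; each row shifts and turns the commanded pose from where the row before left it, along the tool's axes as they then stand; what a row does not reach is not made up. A row lasts 1/12 s, in which the tool goes at most 41.7 mm and 7.16 degrees, less where a joint would pass 70% of its speed; a pose out of reach is approached as far as the arm can. A call with a gripper value outside its range is refused whole. The fingers move at their own pace and stop on an object; the grip force is fixed at half the most. Time passes only in rows, so rows that do not move let the fingers close, or fill a call up. It gives the time, the measured TCP pose, the force and the opening at its end, in the units of the state.
- ctrl.get_obs(): the state, without advancing time (a new reading comes with each control period).
- ctrl.get_image(name): name is "scene" or "side" or "wrist"; returns a dict with "img" (384x512x3 uint8, red, green, blue), "range_z" (384x512 float32, mm along the optical axis (not along the pixel's ray), 0 where there is no reading), "mtx" (3x3 intrinsics, pixels), "rvec" (rotation vector, rad) and "tvec" (3), from world to camera coordinates, as OpenCV has them. Camera axes: x right, y down, z forward; pixel columns grow to the right and rows downward; lengths in mm; the calibration is good to about 2 mm. A picture is of the moment at which its call begins.
- ctrl.close_job(): hands the job in, once; it reports no verdict.
The state is a dict: "t": time; "qpos": joint angles; "qvel": joint speeds; "joint_torque": joint torques, N m; "ee_pos": TCP position; "orientation": TCP orientation; "ft_force": force on the tool from outside, world axes, zero at the start; "moment": the same for the moment, N m; "width": finger opening in mm.
Only numpy, scipy, OpenCV 4.12 (cv2) and the standard library are available. Lean on these libraries where they do the work, as an engineer would, in place of code of your own. Each camera call takes 0.05 s, during which the arm holds its last target. There are 200 camera calls.

### The job

With the fingertips, push the vacuum sealer's lid down until it is shut, then press the left latch (as seen from the robot) fully home, then the right latch. Last, press the round key fully down, hold it for at least one second and let it come up again. Do not press the square or oblong key, do not raise the lid, and leave the things standing around where they are.

Things in the scene. Friction and masses are not known exactly. Their poses are not given: they have to be found in the camera images.
- sealer: white vacuum sealer, fixed to the worktop, 190 deep (its x) by 386 wide (its y), 68 mm tall with the lid shut. Origin: centre of its underside, on the worktop; x points away from the robot (turned by up to about 12 degrees), y to the robot's left. A flat key deck 45 mm high runs along its front (local x -95 to -30 mm); the lid covers local x -30 to +88 mm, y within +-146 mm; beyond each end of the lid is a 67 mm high end block that carries a latch
- lid (a joint): lid opening angle in rad, hinged along its far edge (local x +88 mm, 58 mm high): 0 = shut flat, 0.7 = widest. Starts ajar; a stiff hinge keeps it where it is left. About 2 N down on its front edge moves it; it then stops hard at 0
- lid_front (a point): point on top of the lid, 18 mm in from its front edge, in mid-width; 100 mm from the hinge line. With the lid shut it is 68 mm above the worktop, at local x -12 mm
- left_latch (a joint): travel of the left latch in m: 0 = up, 0.008 = home (hard stop). It stays where it is left; about 4 N moves it
- left_latch_top (a point): centre of the top of the left latch (at the sealer's local x -12, y +171 mm): a grey ribbed pad 50 by 30 mm, 80 mm above the worktop when up, 13 mm above its end block; goes straight down
- right_latch (a joint): the same for the right latch
- right_latch_top (a point): centre of the top of the right latch (at local x -12, y -171 mm), otherwise like the left one
- round_key (a joint): travel of the round key in m: 0 = up, 0.006 = fully down (hard stop); springs back, 0.7 N to start, 5 N fully down
- round_key_top (a point): centre of the top of the round black key, 27 mm across: the start key. One of three keys in a row on the front deck, 65 mm apart, in changing order; top 59 mm above the worktop when up; goes straight down
- square_key (a joint): travel of the square key in m: 0 = up, 0.006 = fully down (hard stop); springs back, 0.7 N to start, 5 N fully down
- square_key_top (a point): centre of the top of the square black key, 24 mm: not wanted. One of three keys in a row on the front deck, 65 mm apart, in changing order; top 59 mm above the worktop when up; goes straight down
- oblong_key (a joint): travel of the oblong key in m: 0 = up, 0.006 = fully down (hard stop); springs back, 0.7 N to start, 5 N fully down
- oblong_key_top (a point): centre of the top of the oblong black key, 14 by 38 mm (long way along the sealer's width): not wanted. One of three keys in a row on the front deck, 65 mm apart, in changing order; top 59 mm above the worktop when up; goes straight down
- shaker: small glass shaker with a domed grey cap, 44 mm across, 90 mm tall; stands just left of the sealer; loose. Origin: centre of its underside
- spice_jar: glass spice jar with green cap, 46 mm across, 106 mm tall; stands behind the shaker, left of the sealer; loose. Origin: centre of its underside
- egg_timer: white wind-up kitchen timer, 66 mm across, 60 mm tall; stands just right of the sealer; loose. Origin: centre of its underside
- candle_jar: candle in a glass, 76 mm across, 90 mm tall; stands behind the sealer; loose. Origin: centre of its underside
- salt_grinder: steel and glass grinder, 54 mm across, 136 mm tall; stands at the far left; loose. Origin: centre of its underside
- mug: white mug, 86 mm across (122 with handle), 96 mm tall; stands at the far right; loose. Origin: centre of its underside
Not all that is in view belongs to the job. Leave any red look-alike of the shaker alone. There is more than one size of the salt_grinder; the one meant has the size given above.

How it is judged (in metres and radians):
On the way, in this order (a step that is already met when the one before it is completed fails the run):
1. the lid is pushed shut (value of joint lid below 0.04 rad), for 0.1 s.
2. the left latch is pressed home (value of joint left_latch above 0.006 m and value of joint lid below 0.04 rad), for 0.1 s.
3. the right latch is pressed home (all of step 2 and value of joint right_latch above 0.006 m), for 0.1 s.
4. the round key is held down for one second (all of step 3 and value of joint round_key above 0.004 m), for 1 s.
At the end, for the whole second after the job is handed in: lid shut (under 0.04 rad), both latches at least 6 mm down of 8, all three keys up again (within 1.5 mm), the things around at rest (all of step 3 and value of joint each of round_key, square_key, oblong_key below 0.0015 m and linear speed of each of shaker, spice_jar, egg_timer, candle_jar, salt_grinder, mug below 0.02 m/s); the robot touches nothing.
It fails at once if the square or oblong key is pressed (over 3 mm) (value of joint any of square_key, oblong_key above 0.003 m).
It fails at once if the round key is pressed before both latches are home (value of joint round_key above 0.003 m and value of joint any of left_latch, right_latch below 0.006 m).
It fails at once if a latch is pressed before the lid is shut, or the right one before the left one is home ((value of joint right_latch above 0.004 m and value of joint left_latch below 0.006 m) or (value of joint lid above 0.04 rad and value of joint any of left_latch, right_latch above 0.004 m)).
It fails at once if the lid is raised (over 0.5 rad) (value of joint lid above 0.5 rad).
It fails at once if something standing around is lifted or moved more than 25 mm (distance of any of shaker, spice_jar, egg_timer, candle_jar, salt_grinder, mug from where it was at the start of the episode above 0.025 m).
It also fails if it takes over 48 s, if anything falls off the work surface, if the arm or the gripper's body presses on something with over 40 N, if the wrist force passes 120 N, or if a joint passes its speed limit or range.

## Working session

There is one attempt and no reset: what is moved stays moved. The work goes in short steps, Python scripts to look and compute and a tool call to move; the robot and the scene stay as the last step left them, time stands still between calls to the robot, and variables do not carry over. Pictures are saved under pics/ and viewed, about 8 in all and at most 12, crops included, and the job is handed in when it is done.

Besides the shell and the picture viewer there is one more tool, called after "Emit:" as name([rows], argument=value, ...), one row to a line, values as JSON. apply_moves: Moves the arm, as the interface text tells. Its arguments: {"type":"object","properties":{"increments":{"type":"array","items":{"type":"object","properties":{"gripper":{"type":"number"},"delta_pos":{"type":"array","items":{"type":"number"}},"dr":{"type":"array","items":{"type":"number"}}}}}},"required":["increments"]}

```bash
mkdir -p pics; cat > h.py <<'E'
import numpy as np, cv2
from workcell import ctrl
def cap(n):
    d=ctrl.get_image(n); d['R']=cv2.Rodrigues(np.array(d['rvec'],float))[0]; d['t']=np.array(d['tvec'],float).ravel(); return d
def save(d,f): cv2.imwrite('pics/'+f,cv2.cvtColor(d['img'],cv2.COLOR_RGB2BGR))
def ray(d,u,v):
    r=np.linalg.inv(d['mtx'])@[u,v,1.]; return -d['R'].T@d['t'], d['R'].T@r
def plane(d,u,v,z):
    c,r=ray(d,u,v); return c+r*(z-c[2])/r[2]
def dep(d,u,v):
    c,r=ray(d,u,v); return c+r*float(d['range_z'][int(round(v)),int(round(u))])
def cloud(d):
    v,u=np.mgrid[:384,:512]; P=np.stack([u,v,np.ones_like(u)],-1)@np.linalg.inv(d['mtx']).T*d['range_z'][...,None]
    return (P-d['t'])@d['R']
def proj(d,p):
    q=d['R']@np.array(p,float)+d['t']; q=d['mtx']@q; return q[:2]/q[2]
E
python3 - <<'E'
from h import *
print(ctrl.get_obs())
a=[cap(n) for n in('scene','side')]
for x in a: print((-x['R'].T@x['t']).round())
im=np.vstack([x['img'] for x in a]); 
save(a[0],'s1.png');save(a[1],'s2.png')
import pickle;pickle.dump(a,open('a.pkl','wb'))
E
```

```text
{'t': 0.0, 'qpos': array([ 1.22898349e+00,  4.23892667e-01,  1.63066858e+00, -2.96436895e-05,
        1.08858078e+00, -1.90215766e-02]), 'qvel': array([-5.71077591e-05, -2.24048521e-03,  4.71593118e-04, -1.48387577e-03,
        1.40019846e-03, -2.53491054e-04]), 'joint_torque': array([-1.37613693e-03, -5.44625258e+01, -2.73664784e+01,  6.42876187e-02,
        2.25955714e-02, -1.43821590e-04]), 'ee_pos': array([198.07647297, 592.22000315, 229.87773775]), 'orientation': array([ 0.25211345,  1.55616498, -0.25452375]), 'ft_force': array([ 0.62957849, -0.60200141, -0.48145507]), 'moment': array([-0.00863742,  0.01044917, -0.07801323]), 'width': 87.76820317217998}
[-245.  955.  679.]
[-316. -245. 1494.]
```

View pics/s1.png

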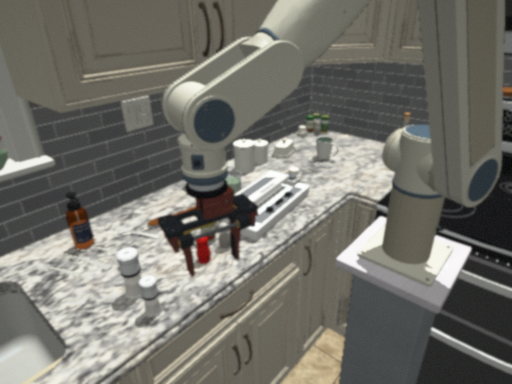

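View pics/s2.png

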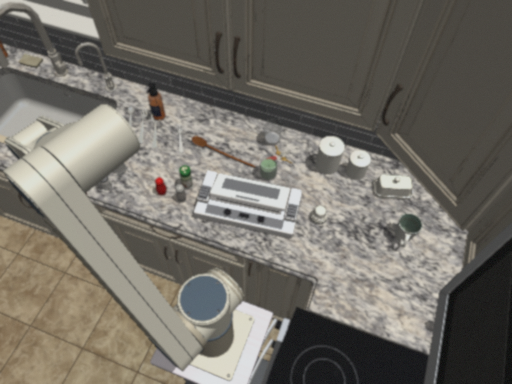

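The side view shows the sealer around (248,203), with its keys at about (228,213), (246,216) and (264,219). The red look-alike is at (160,186), the shaker at (180,192), the spice jar at (186,174) and the timer at (319,213). Next I'll zoom in and measure.

```bash
python3 - <<'E'
from h import *
import pickle;a=pickle.load(open('a.pkl','rb'));d=a[1]
c=d['img'][165:240,185:310]
cv2.imwrite('pics/c1.png',cv2.cvtColor(cv2.resize(c,None,fx=6,fy=6,interpolation=cv2.INTER_CUBIC),cv2.COLOR_RGB2BGR))
for u,v in [(228,213),(246,216),(264,219),(180,192),(319,213),(202,192),(294,206),(248,205),(248,190),(160,186)]: print(u,v,dep(d,u,v).round(1))
E
```

```text
228 213 [425.6 123.3  53.4]
246 216 [436.6  54.8  56.3]
264 219 [454.7 -10.7  45.5]
180 192 [431.5 322.9  78.1]
319 213 [ 545.6 -196.8   60.8]
202 192 [462.1 244.9  77.9]
294 206 [ 529.2 -101.7   79.8]
248 205 [488.7  67.1  47.8]
248 190 [531.6  83.8  82.2]
160 186 [435.7 412.8  64.1]
```

View pics/c1.png

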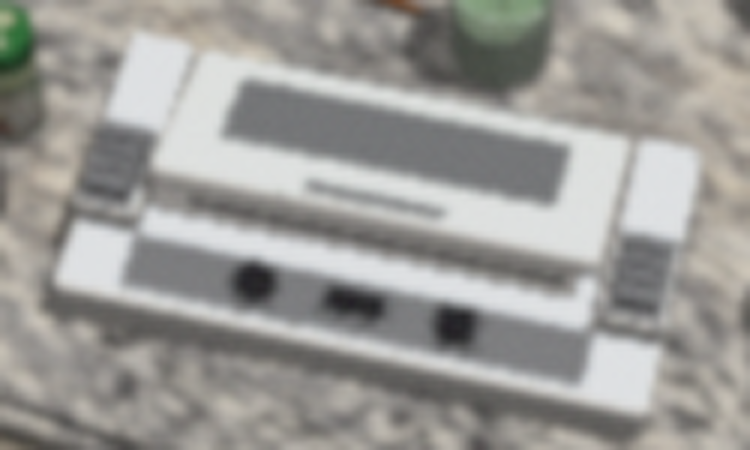

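The crop shows three black keys: round at crop (255,282), which is side pixel (227.5,212); oblong at (353,303); and square at (455,326). The grey latches are at (115,163) and (641,272). The round key is the leftmost one.

```bash
python3 - <<'E'
from h import *
import pickle;a=pickle.load(open('a.pkl','rb'));d=a[1]
f=lambda x,y:(185+(x+.5)/6-.5,165+(y+.5)/6-.5)
K=[]
for n,x,y,z in [('round',255,281,59),('obl',353,302,59),('sq',455,324,59),('L',115,163,80),('R',641,272,80),('frontL',52,287,45),('frontR',645,412,45),('backL',135,36,67),('backR',700,146,67)]:
    p=plane(d,*f(x,y),z);K.append(p);print(n,p.round(1),dep(d,*f(x,y)).round(1))
L,R=K[3],K[4]; e=(L-R)[:2]; print(np.linalg.norm(e),'yaw',np.arctan2(-e[0],e[1]), (K[0]-K[2]),np.linalg.norm(K[0]-K[2]))
yaw=np.arctan2(-e[0],e[1]); X=np.array([np.cos(yaw),np.sin(yaw)]);Y=np.array([-X[1],X[0]])
o=(L+R)[:2]/2+12*X; print('origin',o)
for k in K: print(((k[:2]-o)@X).round(1),((k[:2]-o)@Y).round(1))
P=cloud(d);q=P[...,:2]-o;lx=q@X;ly=q@Y
for x in range(-90,100,8):
    m=(abs(lx-x)<4)&(abs(ly)<120)&(P[...,2]<200)&(P[...,2]>20);print(x,m.sum(),np.median(P[...,2][m]).round(1),end='; ')
E
```

```text
round [427.8 127.8  59. ] [428.2 128.   58.2]
obl [436.  65.  59.] [435.4  64.7  60.2]
sq [4.444e+02 2.000e-01 5.900e+01] [ 4.432e+02 -2.000e-01  6.120e+01]
L [464.4 238.5  80. ] [466.9 240.   75.4]
R [509.5 -98.   80. ] [507.8 -98.3  83. ]
frontL [384.5 249.1  45. ] [389.5 252.7  34.6]
frontR [ 436.2 -127.9   45. ] [ 437.8 -127.6   42. ]
backL [567.2 271.7  67. ] [566.8 271.5  67.7]
backR [ 620.2 -102.7   67. ] [663.  -96.2   1.7]
339.48237760083884 yaw 0.13335256949668317 [-16.5982883  127.56773059   0.        ] 128.64302959438362
origin [498.83741702  71.81767756]
-63.0 64.9
-63.2 1.6
-63.5 -63.8
-12.0 169.7
-12.0 -169.7
-89.7 190.9
-88.6 -189.6
94.3 189.0
97.1 -189.1
-90 223 35.2; -82 140 43.3; -74 140 45.2; -66 140 48.0; -58 113 48.0; -50 86 46.1; -42 99 44.1; -34 112 43.8; -26 168 45.3; -18 308 82.9; -10 209 50.3; -2 162 88.8; 6 101 88.6; 14 96 87.6; 22 97 86.0; 30 94 83.7; 38 99 82.0; 46 83 79.6; 54 92 77.0; 62 85 75.1; 70 90 73.3; 78 85 71.6; 86 74 68.2; 94 38 64.9;
```

```bash
cat >> h.py <<'E'
O=np.array([499.,72.]);YAW=.1335
def l2w(x,y): return O+[np.cos(YAW)*x-np.sin(YAW)*y, np.sin(YAW)*x+np.cos(YAW)*y]
def go(x,y,tipz):
    """tool-frame delta in cm to bring fingertips over local x,y at height tipz"""
    s=ctrl.get_obs();R=cv2.Rodrigues(s['orientation'])[0]
    tip=s['ee_pos']+8*R[:,0]; w=np.r_[l2w(x,y),tipz]
    print('t',s['t'],'tip',tip.round(1),'F',s['ft_force'].round(1),'w',s['width'].round(1)); print(R.round(3)); print('d cm',(R.T@(w-tip)/10).round(2), 'world',w.round(1))
E
python3 - <<'E'
from h import *
go(-12,0,180)
E
```

```text
Traceback (most recent call last):
  File "h.py", line 23, in go
    print('t',s['t'],'tip',tip.round(1),'F',s['ft_force'].round(1),'w',s['width'].round(1)); print(R.round(3)); print('d cm',(R.T@(w-tip)/10).round(2), 'world',w.round(1))
                                                                       ^^^^^^^^^^^^^^^^
AttributeError: 'float' object has no attribute 'round'
```

```bash
sed -i "s/s\['width'\].round(1)/round(s['width'],1)/" h.py; python3 - <<'E'
from h import *
go(-12,0,180)
E
```

```text
t 0.1 tip [198.1 592.3 222. ] F [0.2 0.6 0.2] w 87.6
[[-0.     0.317  0.948]
 [-0.001  0.948 -0.317]
 [-1.    -0.001 -0.   ]]
d cm [  4.25 -40.32  43.97] world [487.1  70.4 180. ]
```

Emit:
apply_moves([
  {"gripper": 0,"delta_pos": [0,-2.6,2.8],"dr": [0,0,0]},
  {"gripper": 0,"delta_pos": [0,-2.6,2.8],"dr": [0,0,0]},
  {"gripper": 0,"delta_pos": [0,-2.6,2.8],"dr": [0,0,0]},
  {"gripper": 0,"delta_pos": [0,-2.6,2.8],"dr": [0,0,0]},
  {"gripper": 0,"delta_pos": [0,-2.6,2.8],"dr": [0,0,0]},
])

```text
t: 0.52
ee_pos: [290.0, 423.2, 230.3]
orientation: [0.252, 1.556, -0.253]
ft_force: [0.1, 0.7, -0.0]
width: 57.8
```

Emit:
apply_moves([
  {"gripper": 0,"delta_pos": [0,-2.6,2.8],"dr": [0,0,0]},
  {"gripper": 0,"delta_pos": [0,-2.6,2.8],"dr": [0,0,0]},
  {"gripper": 0,"delta_pos": [0,-2.6,2.8],"dr": [0,0,0]},
  {"gripper": 0,"delta_pos": [0,-2.6,2.8],"dr": [0,0,0]},
  {"gripper": 0,"delta_pos": [0,-2.6,2.8],"dr": [0,0,0]},
])

```text
t: 0.93
ee_pos: [381.6, 255.5, 230.6]
orientation: [0.253, 1.556, -0.253]
ft_force: [0.0, -0.0, -0.6]
width: 24.5
```

```bash
python3 - <<'E'
from h import *
d=cap('wrist');save(d,'w1.png');print((-d['R'].T@d['t']).round(),d['R'][2].round(2))
go(-12,0,150)
for p in [(-63,65),(-63,0),(-63,-65)]: print(proj(d,np.r_[l2w(*p),59]).round())
for p in [(-12,171),(-12,-171)]: print(proj(d,np.r_[l2w(*p),80]).round())
E
```

```text
[303. 281. 384.] [ 0.28 -0.1  -0.95]
t 0.9833 tip [383.8 251.  222.5] F [ 1.3 -2.8  0.5] w 20.5
[[ 0.001  0.319  0.948]
 [-0.003  0.948 -0.319]
 [-1.    -0.002  0.001]]
d cm [  7.3  -13.8   15.54] world [487.1  70.4 150. ]
[162. 247.]
[113. 270.]
[ 66. 292.]
[269. 256.]
[  9. 369.]
```

View pics/w1.png

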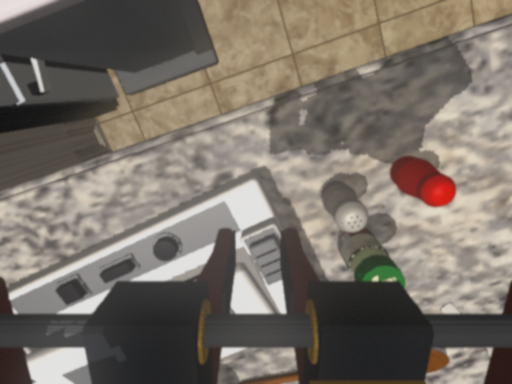

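The wrist view confirms the round key at (166,247), oblong at (118,269) and square at (71,291). The predictions are within 5 px. Measure the offset, then go to the lid.

Emit:
apply_moves([
  {"gripper": 0,"delta_pos": [0.5,-2.7,3.0],"dr": [0,0,0]},
  {"gripper": 0,"delta_pos": [1.0,-2.7,3.0],"dr": [0,0,0]},
  {"gripper": 0,"delta_pos": [1.5,-2.7,3.0],"dr": [0,0,0]},
  {"gripper": 0,"delta_pos": [2.0,-2.5,3.0],"dr": [0,0,0]},
  {"gripper": 0,"delta_pos": [2.0,-2.5,3.0],"dr": [0,0,0]},
])

```text
t: 1.4
ee_pos: [480.0, 88.3, 162.7]
orientation: [0.254, 1.555, -0.253]
ft_force: [0.4, 0.1, -0.2]
width: 0.5
```

```bash
python3 - <<'E'
from h import *
d=cap('wrist');go(-12,0,100)
g=d['img'].max(2)
P=[plane(d,u,v,59) for u,v in [(0,0)]]
ct,_=cv2.findContours((g<50).astype(np.uint8),cv2.RETR_EXTERNAL,cv2.CHAIN_APPROX_NONE)
for c in ct:
    A=cv2.contourArea(c)
    if 100<A<2500:
        m=cv2.moments(c);u,v=m['m10']/A,m['m01']/A;p=plane(d,u,v,59)
        if abs(p[0]-436)<60: print(A,round(u),round(v),p.round(1),dep(d,u,v).round(1))
print(l2w(-63,65),l2w(-63,0),l2w(-63,-65))
save(d,'w2.png')
E
```

```text
t 1.45 tip [481.5  84.  151.6] F [ 2.3 -3.9 -0.9] w 0.3
[[-0.001  0.319  0.948]
 [-0.002  0.948 -0.319]
 [-1.    -0.002 -0.   ]]
d cm [ 5.17 -1.1   0.96] world [487.1  70.4 100. ]
[427.90882005 128.03609671] [436.56056758  63.61446009] [445.21231511  -0.80717653]
```

View pics/w2.png

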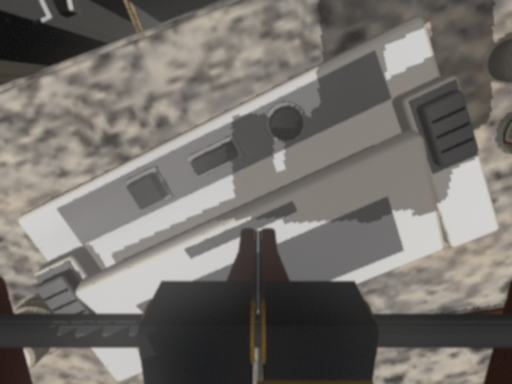

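```bash
python3 - <<'E'
from h import *
d=cap('wrist');go(-12,0,100)
for p in [(-63,65),(-63,0),(-63,-65)]: print(proj(d,np.r_[l2w(*p),59]).round())
g=d['img'].max(2);print(g.min())
for p in [(-63,65),(-63,0),(-63,-65)]:
    u,v=proj(d,np.r_[l2w(*p),59]).astype(int)
    w=g[max(v-35,0):v+35,max(u-35,0):u+35]
    if w.size==0: continue
    m=w<85; y,x=np.nonzero(m)
    if len(x): print(m.sum(),plane(d,x.mean()+max(u-35,0),y.mean()+max(v-35,0),59).round(1),x.mean()+max(u-35,0),y.mean()+max(v-35,0))
E
```

```text
t 1.5 tip [479.9  86.1 152.7] F [0.7 0.7 0.6] w 0.6
[[-0.003  0.322  0.947]
 [-0.001  0.947 -0.322]
 [-1.    -0.002 -0.003]]
d cm [ 5.27 -1.24  1.2 ] world [487.1  70.4 100. ]
[291. 114.]
[216. 152.]
[146. 186.]
12
2117 [434.3 125.8  59. ] 290.40245630609354 123.42560226735947
1019 [436.9  76.4  59. ] 231.31697742885183 146.8135426889107
40 [441.2  11.   59. ] 157.3 177.45
```

The wrist image shows the round key at (286,123), oblong at (214,157) and square at (147,189). The left latch pad is at about (448,127), and the tip is over the front of the lid at (258,230).

```bash
python3 - <<'E'
from h import *
d=cap('wrist');s=ctrl.get_obs()
for n,u,v,z,p in [('r',285,121,59,(-63,65)),('o',214,156,59,(-63,0)),('s',147,188,59,(-63,-65)),('L',448,127,80,(-12,171)),('corner',424,20,45,(-95,193)),('cornR',20,221,45,(-95,-193))]:
    print(n,plane(d,u,v,z).round(1),l2w(*p).round(1),dep(d,u,v).round(1))
E
```

```text
r [429.6 124.8  59. ] [427.9 128. ] [429.6 124.8  59.2]
o [437.6  63.1  59. ] [436.6  63.6] [437.8  62.9  58. ]
s [444.8   1.3  59. ] [445.2  -0.8] [444.9   1.1  58.5]
L [468.6 232.3  80. ] [464.3 239.9] [469.3 233.7  77.4]
corner [393.9 245.6  45. ] [379.2 250.6] [393.8 246.4  43.4]
cornR [ 438.9 -125.7   45. ] [ 430.5 -131.9] [ 439.3 -128.    42.4]
```

Emit:
apply_moves([
  {"gripper": 0,"delta_pos": [2.0,-1.2,1.0],"dr": [0,0,0]},
  {"gripper": 0,"delta_pos": [2.2,0,0],"dr": [0,0,0]},
  {"gripper": 0,"delta_pos": [1.2,0,0],"dr": [0,0,0]},
  {"gripper": 0,"delta_pos": [0.6,0,0],"dr": [0,0,0]},
  {"gripper": 0,"delta_pos": [0.6,0,0],"dr": [0,0,0]},
])

```text
t: 1.97
ee_pos: [484.0, 76.3, 97.0]
orientation: [0.252, 1.558, -0.253]
ft_force: [-2.5, 0.7, 3.0]
width: 0.5
```

Emit:
apply_moves([
  {"gripper": 0,"delta_pos": [0.5,0,0],"dr": [0,0,0]},
  {"gripper": 0,"delta_pos": [0.5,0,0],"dr": [0,0,0]},
  {"gripper": 0,"delta_pos": [0.4,0,0],"dr": [0,0,0]},
  {"gripper": 0,"delta_pos": [0.3,0,0],"dr": [0,0,0]},
  {"gripper": 0,"delta_pos": [0,0,0],"dr": [0,0,0]},
])

```text
t: 2.38
ee_pos: [485.2, 75.6, 79.9]
orientation: [0.253, 1.555, -0.253]
ft_force: [0.3, 0.3, 0.2]
width: 0.5
```

```bash
python3 - <<'E'
from h import *
go(-12,0,67)
E
```

```text
t 2.3833 tip [485.2  75.6  71.9] F [0.3 0.3 0.2] w 0.5
[[ 0.001  0.317  0.948]
 [ 0.     0.948 -0.317]
 [-1.     0.     0.   ]]
d cm [ 0.49 -0.43  0.35] world [487.1  70.4  67. ]
```

Keep going down until the stop is felt.

Emit:
apply_moves([
  {"gripper": 0,"delta_pos": [0.2,0,0],"dr": [0,0,0]},
  {"gripper": 0,"delta_pos": [0.2,0,0],"dr": [0,0,0]},
  {"gripper": 0,"delta_pos": [0.1,0,0],"dr": [0,0,0]},
  {"gripper": 0,"delta_pos": [0,0,0],"dr": [0,0,0]},
  {"gripper": 0,"delta_pos": [0,0,0],"dr": [0,0,0]},
])

```text
t: 2.8
ee_pos: [485.3, 75.5, 76.2]
orientation: [0.254, 1.555, -0.253]
ft_force: [-5.0, 0.9, 13.9]
width: 0.7
```

Emit:
apply_moves([
  {"gripper": 0,"delta_pos": [-2.5,0,0],"dr": [0,0,0]},
  {"gripper": 0,"delta_pos": [-2.5,3.0,-1.4],"dr": [0,0,0]},
  {"gripper": 0,"delta_pos": [0,3.7,-1.75],"dr": [0,0,0]},
  {"gripper": 0,"delta_pos": [0,3.7,-1.75],"dr": [0,0,0]},
  {"gripper": 0,"delta_pos": [0,3.7,-1.75],"dr": [0,0,0]},
])

```text
t: 3.22
ee_pos: [467.2, 231.9, 126.0]
orientation: [0.255, 1.553, -0.253]
ft_force: [0.3, -0.0, -0.9]
width: 0.4
```

Emit:
apply_moves([
  {"gripper": 0,"delta_pos": [0,0.6,-0.3],"dr": [0,0,0]},
  {"gripper": 0,"delta_pos": [0,0,0],"dr": [0,0,0]},
  {"gripper": 0,"delta_pos": [0,0,0],"dr": [0,0,0]},
  {"gripper": 0,"delta_pos": [0,0,0],"dr": [0,0,0]},
  {"gripper": 0,"delta_pos": [0,0,0],"dr": [0,0,0]},
])

```text
t: 3.63
ee_pos: [465.8, 235.4, 125.0]
orientation: [0.254, 1.556, -0.255]
ft_force: [0.7, -0.3, 0.1]
width: -0.2
```

```bash
python3 - <<'E'
from h import *
go(-12,171,90)
d=cap('wrist');save(d,'w3.png')
s=cap('side');P=cloud(s);q=P[...,:2]-O;X=l2w(1,0)-O;Y=l2w(0,1)-O;lx=q@X;ly=q@Y
for x in (0,20,40,60,80):
    m=(abs(lx-x)<6)&(abs(ly)<120)&(P[...,2]<150)&(P[...,2]>20);print(x,m.sum(),np.median(P[...,2][m]).round(1))
print(proj(d,np.r_[l2w(-63,65),59]))
E
```

```text
t 3.6333 tip [465.8 235.4 117. ] F [ 0.7 -0.3  0.1] w -0.2
[[-0.     0.319  0.948]
 [-0.     0.948 -0.319]
 [-1.    -0.001 -0.   ]]
d cm [ 2.7   0.38 -0.28] world [464.3 239.9  90. ]
0 174 66.6
20 168 67.2
40 155 67.2
60 166 67.5
80 150 66.6
[100.26549439 207.63540943]
```

View pics/w3.png

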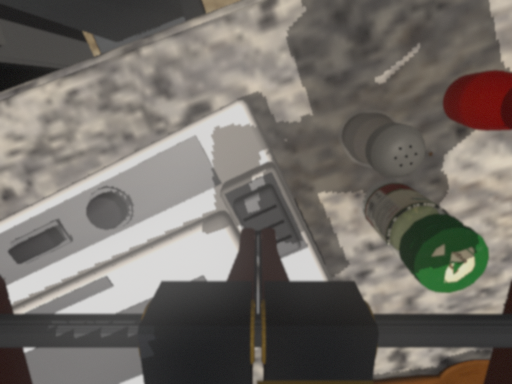

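The side depth shows the lid flat at 67 mm. In the wrist view the left latch pad lies around (230–300,178–245), with the closed fingers over it. The round key is at (107,207).

```bash
python3 - <<'E'
from h import *
d=cap('wrist')
print('tip below',proj(d,[465.8,235.4,80]),'model',proj(d,np.r_[l2w(-12,171),80]))
for n,u,v,z in [('r',107,207,59),('padfrontL',229,192,80),('padfrontR',262,176,80),('padbackR',301,240,80)]: print(n,plane(d,u,v,z).round(1),dep(d,u,v).round(1))
E
```

```text
tip below [257.98295895 221.03963662] model [263.73986262 217.08625532]
r [429.1 133.   59. ] [429.4 132.2  57.6]
padfrontL [440.8 224.2  80. ] [444.6 221.6  66.1]
padfrontR [437.5 247.6  80. ] [440.7 246.7  67.3]
padbackR [488.1 258.5  80. ] [495.2 258.2  65.9]
```

Emit:
apply_moves([
  {"gripper": 0,"delta_pos": [1.5,0.5,-0.2],"dr": [0,0,0]},
  {"gripper": 0,"delta_pos": [1.5,0,0],"dr": [0,0,0]},
  {"gripper": 0,"delta_pos": [0.5,0,0],"dr": [0,0,0]},
  {"gripper": 0,"delta_pos": [0.5,0,0],"dr": [0,0,0]},
  {"gripper": 0,"delta_pos": [0.4,0,0],"dr": [0,0,0]},
])

```text
t: 4.2
ee_pos: [464.9, 241.5, 80.9]
orientation: [0.253, 1.557, -0.255]
ft_force: [-2.1, -2.0, 3.8]
width: 0.6
```

Emit:
apply_moves([
  {"gripper": 0,"delta_pos": [0.2,0,0],"dr": [0,0,0]},
  {"gripper": 0,"delta_pos": [0.1,0,0],"dr": [0,0,0]},
  {"gripper": 0,"delta_pos": [0,0,0],"dr": [0,0,0]},
  {"gripper": 0,"delta_pos": [0,0,0],"dr": [0,0,0]},
  {"gripper": 0,"delta_pos": [0,0,0],"dr": [0,0,0]},
])

```text
t: 4.62
ee_pos: [465.0, 241.6, 80.1]
orientation: [0.253, 1.557, -0.254]
ft_force: [-8.1, -6.2, 22.8]
width: 0.7
```

Emit:
apply_moves([
  {"gripper": 0,"delta_pos": [-2.5,0,0],"dr": [0,0,0]},
  {"gripper": 0,"delta_pos": [-2.3,-2.5,1.2],"dr": [0,0,0]},
  {"gripper": 0,"delta_pos": [0,-3.4,1.7],"dr": [0,0,0]},
  {"gripper": 0,"delta_pos": [0,-3.4,1.7],"dr": [0,0,0]},
  {"gripper": 0,"delta_pos": [0,-3.4,1.7],"dr": [0,0,0]},
])

```text
t: 5.03
ee_pos: [485.7, 100.7, 127.3]
orientation: [0.253, 1.553, -0.252]
ft_force: [0.5, -0.1, -0.2]
width: 0.7
```

Emit:
apply_moves([
  {"gripper": 0,"delta_pos": [0,-3.4,1.7],"dr": [0,0,0]},
  {"gripper": 0,"delta_pos": [0,-3.4,1.7],"dr": [0,0,0]},
  {"gripper": 0,"delta_pos": [0,-3.4,1.7],"dr": [0,0,0]},
  {"gripper": 0,"delta_pos": [0,-3.4,1.6],"dr": [0,0,0]},
  {"gripper": 0,"delta_pos": [0,-3.4,1.6],"dr": [0,0,0]},
])

```text
t: 5.45
ee_pos: [510.1, -87.9, 126.8]
orientation: [0.254, 1.554, -0.254]
ft_force: [0.5, 1.0, -0.2]
width: 0.4
```

Emit:
apply_moves([
  {"gripper": 0,"delta_pos": [0,-1.0,0.4],"dr": [0,0,0]},
  {"gripper": 0,"delta_pos": [0,0,0],"dr": [0,0,0]},
  {"gripper": 0,"delta_pos": [0,0,0],"dr": [0,0,0]},
  {"gripper": 0,"delta_pos": [0,0,0],"dr": [0,0,0]},
  {"gripper": 0,"delta_pos": [0,0,0],"dr": [0,0,0]},
])

```text
t: 5.87
ee_pos: [510.0, -95.1, 126.2]
orientation: [0.252, 1.556, -0.252]
ft_force: [-0.6, 0.0, -1.1]
width: 0.6
```

```bash
python3 - <<'E'
from h import *
go(-12,-171,72)
d=cap('wrist');save(d,'w4.png')
print(proj(d,np.r_[l2w(-12,-171),80]), *[proj(d,np.r_[l2w(-12+a,-171+b),80]).round() for a in(-25,25) for b in (-15,15)])
E
```

```text
t 5.8667 tip [510.  -95.1 118.2] F [-0.6  0.  -1.1] w 0.6
[[-0.     0.316  0.949]
 [ 0.     0.949 -0.316]
 [-1.     0.    -0.   ]]
d cm [ 4.62 -0.39  0.11] world [509.9 -99.1  72. ]
[252.47960854 222.01511412] [215. 199.] [256. 180.] [249. 261.] [289. 244.]
```

View pics/w4.png

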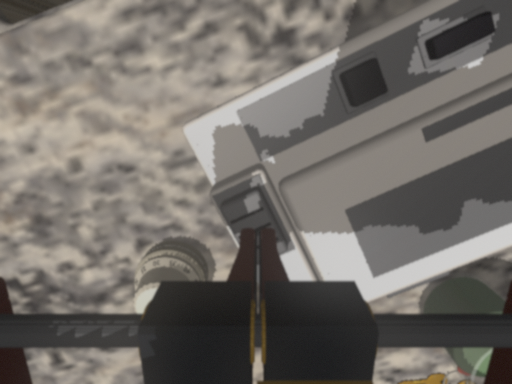

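The right latch pad's front corners, at (216,202) and (257,181), match the predicted (215,199) and (256,180). Press.

Emit:
apply_moves([
  {"gripper": 0,"delta_pos": [1.5,-0.4,0.1],"dr": [0,0,0]},
  {"gripper": 0,"delta_pos": [1.6,0,0],"dr": [0,0,0]},
  {"gripper": 0,"delta_pos": [0.5,0,0],"dr": [0,0,0]},
  {"gripper": 0,"delta_pos": [0.5,0,0],"dr": [0,0,0]},
  {"gripper": 0,"delta_pos": [0.4,0,0],"dr": [0,0,0]},
])

```text
t: 6.33
ee_pos: [509.3, -99.6, 80.9]
orientation: [0.253, 1.558, -0.252]
ft_force: [-2.9, 1.4, 3.9]
width: 0.6
```

Emit:
apply_moves([
  {"gripper": 0,"delta_pos": [0.2,0,0],"dr": [0,0,0]},
  {"gripper": 0,"delta_pos": [0.1,0,0],"dr": [0,0,0]},
  {"gripper": 0,"delta_pos": [0,0,0],"dr": [0,0,0]},
  {"gripper": 0,"delta_pos": [0,0,0],"dr": [0,0,0]},
  {"gripper": 0,"delta_pos": [0,0,0],"dr": [0,0,0]},
])

```text
t: 6.75
ee_pos: [509.4, -99.7, 80.1]
orientation: [0.254, 1.557, -0.253]
ft_force: [-8.6, 6.3, 23.1]
width: 0.7
```

Emit:
apply_moves([
  {"gripper": 0,"delta_pos": [-2.5,0,0],"dr": [0,0,0]},
  {"gripper": 0,"delta_pos": [-2.5,2.0,-1.5],"dr": [0,0,0]},
  {"gripper": 0,"delta_pos": [0,3.1,-2.4],"dr": [0,0,0]},
  {"gripper": 0,"delta_pos": [0,3.1,-2.4],"dr": [0,0,0]},
  {"gripper": 0,"delta_pos": [0,3.1,-2.4],"dr": [0,0,0]},
])

```text
t: 7.17
ee_pos: [463.6, 35.4, 129.3]
orientation: [0.255, 1.553, -0.254]
ft_force: [0.5, -0.5, -0.6]
width: 0.6
```

Emit:
apply_moves([
  {"gripper": 0,"delta_pos": [0,3.1,-2.4],"dr": [0,0,0]},
  {"gripper": 0,"delta_pos": [0,3.1,-2.4],"dr": [0,0,0]},
  {"gripper": 0,"delta_pos": [0,1.6,-1.4],"dr": [0,0,0]},
  {"gripper": 0,"delta_pos": [0,0,0],"dr": [0,0,0]},
  {"gripper": 0,"delta_pos": [0,0,0],"dr": [0,0,0]},
])

```text
t: 7.58
ee_pos: [429.4, 128.9, 128.6]
orientation: [0.251, 1.555, -0.25]
ft_force: [-0.3, 0.7, -0.1]
width: 0.1
```

Emit:
apply_moves([
  {"gripper": 0,"delta_pos": [1.0,0,0],"dr": [0,0,0]},
  {"gripper": 0,"delta_pos": [1.0,0,0],"dr": [0,0,0]},
  {"gripper": 0,"delta_pos": [0,0,0],"dr": [0,0,0]},
  {"gripper": 0,"delta_pos": [0,0,0],"dr": [0,0,0]},
  {"gripper": 0,"delta_pos": [0,0,0],"dr": [0,0,0]},
])

```text
t: 8.0
ee_pos: [429.2, 127.1, 107.7]
orientation: [0.254, 1.557, -0.255]
ft_force: [0.4, 0.6, 0.2]
width: 0.6
```

```bash
python3 - <<'E'
from h import *
go(-63,65,59)
d=cap('wrist');save(d,'w5.png')
print(proj(d,[428.5,128.5,59]))
s=cap('side');P=cloud(s)
for p in [(-12,171),(-12,-171),(20,0)]:
    m=np.hypot(*(P[...,:2]-l2w(*p)).transpose(2,0,1))<12; m&=P[...,2]<110; print(p,m.sum(),np.median(P[...,2][m]).round(1))
E
```

```text
t 8.0 tip [429.2 127.1  99.7] F [0.4 0.6 0.2] w 0.6
[[-0.001  0.319  0.948]
 [-0.     0.948 -0.319]
 [-1.    -0.001 -0.001]]
d cm [ 4.07  0.05 -0.15] world [427.9 128.   59. ]
[259.96437744 217.48918378]
(-12, 171) 24 70.1
(-12, -171) 28 70.9
(20, 0) 13 66.0
```

View pics/w5.png

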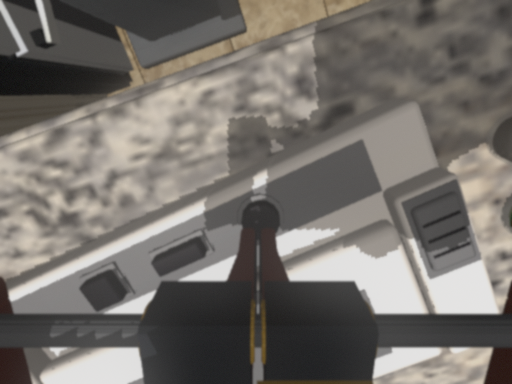

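Both latch tops are down at 70–71 mm and the lid is flat. The round key at (261,214) is right under the fingertips, with the other keys well clear. Press and hold.

Emit:
apply_moves([
  {"gripper": 0,"delta_pos": [1.5,0,0],"dr": [0,0,0]},
  {"gripper": 0,"delta_pos": [1.5,0,0],"dr": [0,0,0]},
  {"gripper": 0,"delta_pos": [0.7,0,0],"dr": [0,0,0]},
  {"gripper": 0,"delta_pos": [0.6,0,0],"dr": [0,0,0]},
  {"gripper": 0,"delta_pos": [0.5,0,0],"dr": [0,0,0]},
])

```text
t: 8.52
ee_pos: [429.0, 127.6, 60.1]
orientation: [0.253, 1.557, -0.254]
ft_force: [-7.3, -3.8, 40.0]
width: 0.6
```

Emit:
apply_moves([
  {"gripper": 0,"delta_pos": [0.1,0,0],"dr": [0,0,0]},
  {"gripper": 0,"delta_pos": [0,0,0],"dr": [0,0,0]},
  {"gripper": 0,"delta_pos": [0,0,0],"dr": [0,0,0]},
  {"gripper": 0,"delta_pos": [0,0,0],"dr": [0,0,0]},
  {"gripper": 0,"delta_pos": [0,0,0],"dr": [0,0,0]},
])

```text
t: 8.93
ee_pos: [429.0, 127.6, 60.7]
orientation: [0.253, 1.556, -0.253]
ft_force: [-6.1, -3.5, 23.1]
width: 0.5
```

Emit:
apply_moves([
  {"gripper": 0,"delta_pos": [0,0,0],"dr": [0,0,0]},
  {"gripper": 0,"delta_pos": [0,0,0],"dr": [0,0,0]},
  {"gripper": 0,"delta_pos": [0,0,0],"dr": [0,0,0]},
  {"gripper": 0,"delta_pos": [0,0,0],"dr": [0,0,0]},
  {"gripper": 0,"delta_pos": [0,0,0],"dr": [0,0,0]},
])

```text
t: 9.35
ee_pos: [429.0, 127.6, 60.7]
orientation: [0.253, 1.556, -0.253]
ft_force: [-5.6, -3.3, 23.2]
width: 0.5
```

Emit:
apply_moves([
  {"gripper": 0,"delta_pos": [0,0,0],"dr": [0,0,0]},
  {"gripper": 0,"delta_pos": [0,0,0],"dr": [0,0,0]},
  {"gripper": 0,"delta_pos": [0,0,0],"dr": [0,0,0]},
  {"gripper": 0,"delta_pos": [0,0,0],"dr": [0,0,0]},
  {"gripper": 0,"delta_pos": [0,0,0],"dr": [0,0,0]},
])

```text
t: 9.77
ee_pos: [429.0, 127.6, 60.7]
orientation: [0.253, 1.556, -0.253]
ft_force: [-6.4, -2.6, 23.0]
width: 0.4
```

Emit:
apply_moves([
  {"gripper": 0,"delta_pos": [0,0,0],"dr": [0,0,0]},
  {"gripper": 0,"delta_pos": [0,0,0],"dr": [0,0,0]},
  {"gripper": 0,"delta_pos": [0,0,0],"dr": [0,0,0]},
  {"gripper": 0,"delta_pos": [0,0,0],"dr": [0,0,0]},
  {"gripper": 0,"delta_pos": [0,0,0],"dr": [0,0,0]},
])

```text
t: 10.18
ee_pos: [429.0, 127.6, 60.7]
orientation: [0.253, 1.556, -0.253]
ft_force: [-5.9, -2.8, 23.3]
width: 0.3
```

Emit:
apply_moves([
  {"gripper": 0,"delta_pos": [-1.5,0,0],"dr": [0,0,0]},
  {"gripper": 0,"delta_pos": [-3.0,0,0],"dr": [0,0,0]},
  {"gripper": 0,"delta_pos": [-3.0,0,0],"dr": [0,0,0]},
  {"gripper": 0,"delta_pos": [-2.0,0,0],"dr": [0,0,0]},
  {"gripper": 0,"delta_pos": [0,0,0],"dr": [0,0,0]},
])

```text
t: 10.6
ee_pos: [431.9, 128.6, 158.1]
orientation: [0.256, 1.549, -0.251]
ft_force: [0.7, -0.2, -0.9]
width: 0.1
```

Emit:
apply_moves([
  {"gripper": 0,"delta_pos": [0,0,0],"dr": [0,0,0]},
  {"gripper": 0,"delta_pos": [0,0,0],"dr": [0,0,0]},
  {"gripper": 0,"delta_pos": [0,0,0],"dr": [0,0,0]},
  {"gripper": 0,"delta_pos": [0,0,0],"dr": [0,0,0]},
  {"gripper": 0,"delta_pos": [0,0,0],"dr": [0,0,0]},
])

```text
t: 11.02
ee_pos: [428.6, 127.6, 153.2]
orientation: [0.253, 1.558, -0.254]
ft_force: [-0.5, 0.6, 0.3]
width: 0.5
```

```bash
python3 - <<'E'
from h import *
d=cap('wrist');go(-63,65,59);P=cloud(d);save(d,'w6.png')
for n,p in dict(round=(-63,65),obl=(-63,0),sq=(-63,-65),L=(-12,171),R=(-12,-171),lid=(0,100)).items():
    m=np.hypot(*(P[...,:2]-l2w(*p)).transpose(2,0,1))<(5 if p[0]<-50 else 12); m&=P[...,2]<110; print(n,m.sum(),np.median(P[...,2][m]).round(1) if m.any() else None)
E
```

```text
t 11.0667 tip [428.7 127.7 145.3] F [ 0.4 -0.8 -0.3] w 0.7
[[-0.002  0.317  0.948]
 [-0.     0.948 -0.317]
 [-1.    -0.001 -0.001]]
d cm [ 8.63  0.02 -0.07] world [427.9 128.   59. ]
round 114 58.0
obl 132 57.1
sq 93 57.8
L 722 71.0
R 435 71.0
lid 605 66.8
```

View pics/w6.png

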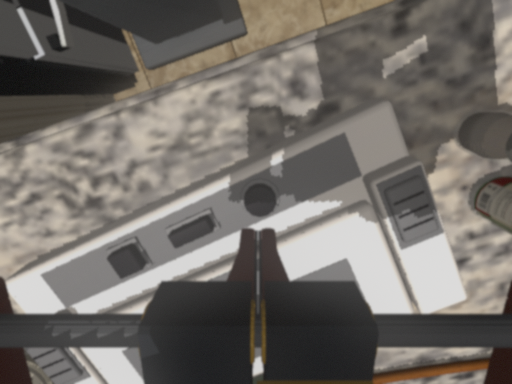

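All keys are back up at about 58 mm, both latches are at 71 mm (home) and the lid is at 67 mm (shut). The arm is clear, so I'm handing in.

```bash
python3 -c "
from workcell import ctrl
print(ctrl.close_job())"
```

```text
the job is handed in; nothing more can be done
None
```

I pushed the lid shut, pressed the left latch home and then the right one. Then I held the round key at its stop for about 1.6 s, let it come up, raised the arm clear and handed the job in at about 11 s.

- **Force:** the lid, both latches and the round key each ended on a hard stop at the expected height. The highest wrist force I read was 40 N, on the round key; the others read 14 to 23 N.
- **Last depth check:** the lid read 67 mm, both latches 71 mm (72 mm expected when home), and all three keys 57–58 mm (59 mm when up). These fit the expected heights within about 2 mm, the same as the calibration error.
- **Disagreement:** my position estimates for the round key and left latch differed by up to about 8 mm between views. I used values that matched the sealer's given sizes and checked each in the wrist camera before pressing.
- **Not measured:** I did not measure the things standing around again at the end. The fingertips stayed above them or clear of them, and I felt no unexpected contact.

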